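# Draw out the router's chip tray with a chip hook

### The arm

A 7-joint arm with a two-finger parallel gripper is mounted at the origin on the work surface. World frame = base frame: x ahead of the robot, y to its left, z up, the work surface at z = 0. Lengths are in m, angles in rad, forces in N, time in s.
With the tool pointing down it reaches from about 0.4 to 0.85 m from the base axis. Payload 4.4 kg.
Tool frame: the origin (TCP) lies between the finger pads; the fingertips stand 17 mm ahead of it and the grasp point (between the pads) lies 2 mm behind it (ctrl.tcp_to_tips is the distance from the TCP to the fingertips, in m); z points along the fingers, y is the line along which they close (so a half turn about z gives the same grasp; the last joint's range is limited). The gripper opens to 94 mm and grips with 3 to 60 N. Pads are 16 mm wide; open, the fingers measure 119 mm over their backs; the gripper's body (75 mm by 177 mm) begins 78 mm behind the grasp point.
Start: joints at [-1.286, 0.628, 0.038, 1.517, -0.027, 0.996, -0.02], TCP at [0.223, 0.61, 0.222] pointing down, gripper open.
Joint ranges: [-3.06, 3.06], [-0.37, 2.12], [-1.25, 1.32], [0.18, 2.47], [-1.1, 4.24], [0.23, 1.98], [-2.94, 2.94]. Speed limits (rad/s): [2.57, 2.57, 3.14, 3.14, 3.14, 3.14, 3.14].

### API

Orientations are given as a unit quaternion [w, x, y, z].
In Python, from rig import ctrl gives the robot as it stands.
- The arm moves only by the tool carry_out, never from a script. Its argument "steps" is text: rows parted by semicolons, each of 5 numbers parted by spaces: the gripper's target within -1 to 1 (fully open at 1, half-way at 0, shut at -1), then the shift along the tool's x, y, z in m, then the turn about the tool's z in rad. A call has 1 to 12 rows; each row shifts and turns the commanded pose from where the row before left it, along the tool's axes as they then stand; what a row does not reach is not made up. A row lasts 1/12 s, in which the tool goes at most 41.7 mm and 7.16 degrees, less where a joint would pass 70% of its speed; a pose out of reach is approached as far as the arm can. A call with a gripper value outside its range is refused whole. The fingers move at their own pace and stop on an object; "force" is the grip in N (left out, the last holds). Time passes only in rows, so rows that do not move let the fingers close. It gives the time, the measured TCP pose, the force, the opening and the grip force at its end, in the units of the state.
- ctrl.state(): the state, without advancing time (a new reading comes with each control period).
- ctrl.grab_frame(name): name is "scene" or "side" or "wrist"; returns the picture (480x640x3 uint8, red, green, blue); there is no depth.
- ctrl.get_calibration(name): a dict with "vfov" (degrees; the focal length in pixels is half the picture's height over the tangent of half this angle, whatever the lens; pixels are square), "cx", "cy" (the principal point, pixels), "cam_to_world" (4x4, takes a point from camera to world coordinates). Camera axes: x right, y down, z forward; pixel columns grow to the right and rows downward; lengths in m; the calibration is good to about 2 mm. A picture is of the moment at which its call begins: read the wrist's pose just before it. get_calibration takes no time and is no camera call; for the wrist camera it gives the pose at the moment of the call.
- ctrl.job_done(): hands the job in; it is judged then, once.
The state is a dict: "clock": time; "qpos": joint angles; "qd": joint speeds; "effort": joint torques, N m; "tool_pos": TCP position; "ee_rot": TCP orientation; "force": force on the tool from outside, world axes, zero at the start; "ft_torque": the same for the moment, N m; "grip_width": opening from 0.0 (shut) to 1.0 (fully open); "grip_force": force on a finger pad.
Only numpy, scipy, OpenCV 4.12 (cv2) and the standard library are available. Lean on these libraries where they do the work, as an engineer would, in place of code of your own. Each camera call takes 0.05 s, during which the arm holds its last target. There are 200 camera calls.

### The job

The chip tray of the bench router is pushed back under the overhanging bed, where a hand cannot go. Take the orange-handled chip hook, feel with its tip for the pull eye under the bed, catch the eye and draw the tray gently out to its stop, without forcing the hook against anything, touching the machine with the gripper or disturbing the things around; then lay the hook back on its black mat and let go.

Things in the scene. Friction and masses are not known exactly. Their poses are not given: they have to be found in the camera images.
- machine: Low bench-top router, fixed, 340 mm wide: flat aluminium bed on green side walls, low gantry across its rear. Origin on the table under the middle of the bed's front edge; x points into the machine (away from the robot), y along the front edge to the robot's left, z up. The space under the bed is open to the front, between side walls whose inner faces are at y = +-152 mm, beginning at x = 30 mm.
- rail (a point): On the blue chip tray's flat front (280 mm wide, z 8 to 88 mm): middle of the rail that carries the pull eye, 45 mm above the table. It moves with the tray: machine x = 80 mm minus tray, y = 0. Hidden under the bed. The eye sits clamped on this rail, its middle anywhere from 60 mm right to 60 mm left of this point, different every time, not measured: find it by feel.
- eye_level (a point): Point 45 mm above the table under the bed's front edge (machine x = 0, y = 0): height of the bar of the pull eye. The eye is a level U of 6 mm steel bar on the tray's front: 32 mm wide outside (y), 20 mm inside; it stands out 24 mm, leaving 18 mm free between tray front and bar; open upward and downward. A touch of a few N does not shift it on its rail.
- tray (a joint): How far the blue chip tray is drawn out, in m: 0 pushed fully back, 0.110 at the outer stop. It starts anywhere from 0 to 0.015. It slides along the machine's -x, needs about 5 to 7 N to move, and stays where it is left.
- bed_edge (a point): Middle of the lower front edge of the overhanging bed (machine x = 0, y = 0), 105 mm above the table; the bed's top is 127 mm above the table.
- hook: Chip hook, loose, about 0.22 kg: orange block handle 90 mm long (x), 28 mm wide (y), 44 mm high (z), with a steel rod of 8 mm diameter running forward (x) from it and bent down at its end. Origin: centre of the handle's underside; z up. It starts standing on its handle on the mat. Grip the handle firmly across its width, from above.
- hook_tip (a point): Lowest point of the hook's down-turned finger (8 mm diameter), at (160, 0, 4) mm in the hook's frame. The finger hangs straight down from the end of the rod; the rod's axis is 30 mm above this point (34 mm above the handle's underside), its top 34 mm.
- mat: Black rubber tool mat, fixed, 300 mm (x) by 140 mm (y) by 3 mm; origin under its centre, so its top is at z = 3 mm. Lies left or right in front of the machine.
- bin: Yellow open parts bin, 160 x 110 x 60 mm, loose, on the side opposite the mat; origin at the centre of its underside. Leave alone.
- oil: Blue oil bottle, 52 mm in diameter, 150 mm high, loose, beside the machine; origin at the centre of its underside. Leave alone.
- workpiece: Brass block, 50 x 70 x 30 mm, loose, lying on the bed; origin at the centre of its underside. Leave alone.
- bushing: Steel bushing (short tube), 44 mm in diameter, 35 mm high, loose, standing beside the machine; origin at the centre of its underside. Leave alone.
There are look-alikes about, which are no part of the job. What is meant by the hook is not blue, and is the smaller of those in its own colour.

How it is judged:
On the way, in this order (a step that is already met when the one before it is completed fails the run):
1. the hook has caught the eye and is drawing the tray (tray beyond 30 mm, hook bearing on it) (value of joint tray above 0.03 m and contact force between hook and machine above 1 N and z of hook_tip in the frame of machine between 0.01 and 0.048 m), for 0.1 s.
2. the tray is drawn out to its stop (beyond 102 mm) (value of joint tray above 0.102 m), for 0.1 s.
At the end, for the whole second after the job is handed in: The tray is out to its stop (tray above 0.102), and the hook rests still on the mat, the middle of its handle over the mat, clear of the machine and released (value of joint tray above 0.102 m and x of hook in the frame of mat between -0.15 and 0.15 m and y of hook in the frame of mat between -0.07 and 0.07 m and contact force between hook and mat above 0.3 N and contact force between hook and machine below 0.1 N and linear speed of hook below 0.02 m/s); the robot touches nothing.
It fails at once if the hook is pressed, pulled or knocked against the machine, its tray or eye with more than 25 N (contact force between hook and machine above 25 N).
It fails at once if the gripper or arm touches the machine or its tray (over 1 N) (contact force between any of the fingers, the arm and machine above 1 N).
It fails at once if the tray is yanked (faster than 0.3 m/s) (velocity of joint tray above 0.3 m/s).
It fails at once if the hook is let go in the air (more than 25 mm up) (contact force between the fingers and hook below 0.05 N and height (world z) of hook above 0.028 m).
It fails at once if a bystander (bin, oil, workpiece, bushing) is moved by more than 20 mm (distance of any of bin, oil, workpiece, bushing from where it was at the start of the episode above 0.02 m).
It also fails if it takes over 72 s, if anything falls off the work surface, if the arm or the gripper's body presses on something with over 40 N, if the wrist force passes 120 N, or if a joint passes its speed limit or range.

## Working session

There is one attempt and no reset: what is moved stays moved. The work goes in short steps, Python scripts to look and compute and a tool call to move; the robot and the scene stay as the last step left them, time stands still between calls to the robot, and variables do not carry over. Pictures are saved under pics/ and viewed, at most 10 in all, crops included, and the job is handed in when it is done.

Besides the shell and the picture viewer there is one more tool, called by a JSON object that holds its "op" and its "data". carry_out: Moves the arm, as the interface text tells. Its arguments: {"type":"object","properties":{"steps":{"type":"string"},"force":{"type":"number"}},"required":["steps"]}

```bash
mkdir -p pics; ls
cat > h.py <<'E'
import numpy as np, cv2
from rig import ctrl
def grab(n,f):
    c=ctrl.get_calibration(n); im=ctrl.grab_frame(n); cv2.imwrite('pics/'+f,im[:,:,::-1]); np.save('pics/'+f+'.npy',im); return im,c
def ray(c,u,v):
    f=240/np.tan(np.radians(c['vfov'])/2); T=np.array(c['cam_to_world'])
    d=T[:3,:3]@np.array([(u-c['cx'])/f,(v-c['cy'])/f,1]); return T[:3,3],d
def onz(c,u,v,z):
    o,d=ray(c,u,v); return o+d*(z-o[2])/d[2]
def proj(c,p):
    f=240/np.tan(np.radians(c['vfov'])/2); T=np.array(c['cam_to_world'])
    q=T[:3,:3].T@(np.array(p)-T[:3,3]); return q[:2]/q[2]*f+[c['cx'],c['cy']]
E
python3 - <<'E'
from h import *
s=ctrl.state(); print(s)
a,c=grab('scene','scene1.png'); b,c2=grab('side','side1.png')
print(c,c2)
E
```

```text
pics
{'clock': 0.0, 'qpos': array([-1.28581906,  0.62933437,  0.03844217,  1.51835318, -0.02699761,
        0.99629432, -0.01997997]), 'qd': array([ 8.15490313e-04,  3.37262853e-04, -9.29740452e-05, -2.35586787e-04,
        5.17170541e-04,  9.36301337e-04,  7.09915732e-04]), 'effort': array([ 9.06659034e-05, -5.49731255e+01,  1.14339877e+00, -1.86639529e+01,
       -5.23471506e-02,  2.35251349e-02,  1.47417936e-04]), 'tool_pos': array([0.22311464, 0.60983603, 0.22156647]), 'ee_rot': array([-1.50488022e-04,  1.74480163e-01,  9.84660245e-01, -9.23423263e-04]), 'force': array([0.59912866, 0.21596948, 0.84946766]), 'ft_torque': array([ 0.02088946,  0.04689904, -0.00493644]), 'grip_force': 0.0, 'grip_width': 0.9985533619413682}
{'vfov': 44.788971859468134, 'cx': 326.3754128340322, 'cy': 230.16808721475385, 'cam_to_world': array([[-0.61724667,  0.61076255, -0.49595932,  1.18962123],
       [ 0.78662781,  0.4910479 , -0.37428418,  0.55484367],
       [ 0.01494103, -0.62116106, -0.78354049,  1.33227393],
       [ 0.        ,  0.        ,  0.        ,  1.        ]])} {'vfov': 42.208847246563955, 'cx': 331.4169832090504, 'cy': 246.04043502165626, 'cam_to_world': array([[ 0.84771493, -0.40958701,  0.33707253, -0.04612446],
       [-0.53039661, -0.64530357,  0.54978426, -0.77804082],
       [-0.00767039, -0.64484245, -0.76427703,  1.14874774],
       [ 0.        ,  0.        ,  0.        ,  1.        ]])}
```

View pics/scene1.png

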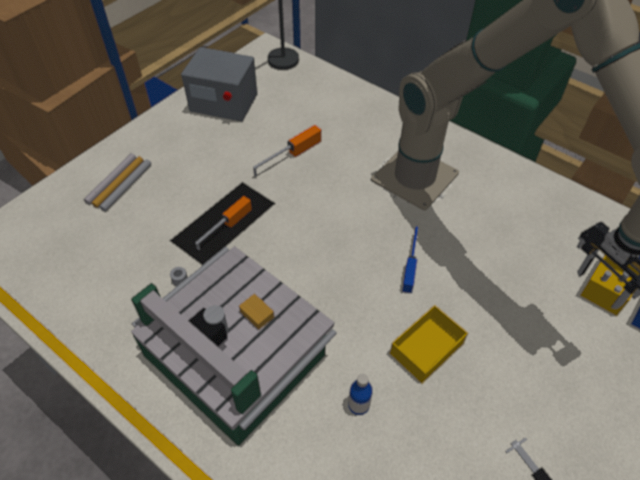

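View pics/side1.png

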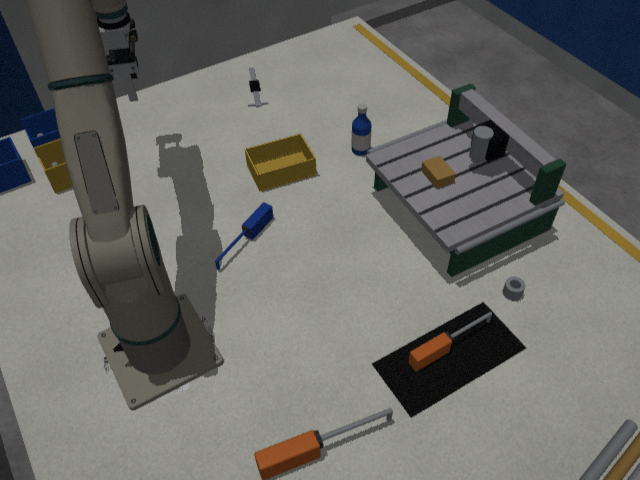

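Scene picture: the orange hook on the black mat is at about (238,210), and a larger orange one lies off the mat at (305,140). A blue one is at (410,275). The machine bed's front edge runs from (232,250) to (335,328), the bin is at (428,343) and the oil at (361,395). In the side picture the mat hook is at (430,352), the big orange one at (288,455), the blue one at (258,220), and the bed's front edge runs from (368,160) to (450,250). The hook on the mat is the smaller orange one, so it fits the description. I'll measure both orange handles and crop the mat hook to confirm.

Run:
```python
from h import *
C={n:ctrl.get_calibration(n) for n in('scene','side')}
for n,f in (('scene','scene1.png'),('side','side1.png')):
    im=np.load('pics/'+f+'.npy'); c=C[n]
    hsv=cv2.cvtColor(im,cv2.COLOR_RGB2HSV)
    m=((hsv[...,0]>4)&(hsv[...,0]<15)&(hsv[...,1]>190)&(hsv[...,2]>90)).astype(np.uint8)
    k,l,st,ce=cv2.connectedComponentsWithStats(m)
    for i in range(1,k):
        if st[i,4]<150: continue
        mm=(l==i).astype(np.uint8); ct=cv2.findContours(mm,0,2)[0][0]
        top=((l==i)&(hsv[...,2]>np.percentile(hsv[...,2][l==i],60)-25)); ys,xs=np.nonzero(top)
        P=np.array([onz(c,u,v,.047) for u,v in ct[:,0]])[:,:2]
        r=cv2.minAreaRect(P.astype(np.float32)*1000)
        print(n,'orange',st[i],ce[i].round(1),'silh rect@z47',np.round(r[0]),np.round(r[1]),round(r[2],1))
    m=((im.max(2)<45)).astype(np.uint8); k,l,st,ce=cv2.connectedComponentsWithStats(cv2.morphologyEx(m,3,np.ones((9,9))))
    for i in range(1,k):
        if st[i,4]<2000: continue
        mm=(l==i).astype(np.uint8); ct=cv2.findContours(mm,0,2)[0][0]
        P=np.array([onz(c,u,v,.003) for u,v in ct[:,0]])[:,:2]
        r=cv2.minAreaRect(P.astype(np.float32)*1000)
        print(n,'black',st[i],np.round(r[0]),np.round(r[1]),round(r[2],1))
for n,pts in(('scene',[(232,250),(335,328)]),('side',[(368,160),(450,250)])):
    for p in pts: print(n,'bed',onz(C[n],*p,.127).round(3))
a=cv2.imread('pics/scene1.png')[170:380,120:350]; b=cv2.imread('pics/side1.png')[120:420,350:580]
b=cv2.resize(b,None,fx=2,fy=2,interpolation=2)[:600]; a=cv2.resize(a,None,fx=1.7,fy=1.7,interpolation=2)
o=np.zeros((600,800,3),np.uint8); o[:b.shape[0],:b.shape[1]]=b; aa=cv2.resize(a,(340,310)); o[:310,460:]=aa
cv2.imwrite('pics/crop1.png',o)
```

```text
scene orange [290 126  30  30 454] [305.7 139.9] silh rect@z47 [ 129. -340.] [ 64. 138.] 80.8
scene orange [223 196  28  30 423] [237.5 209.6] silh rect@z47 [ 479. -306.] [ 53. 106.] 89.6
scene black [ 452   38  122  123 7073] [-620.   25.] [714. 355.] 10.9
scene black [ 172  184  101   80 2860] [ 511. -337.] [130. 290.] 89.1
side black [  48    0   98  219 2905] [172. 965.] [1142.  277.] 70.8
side black [   0   11   44  126 2788] [  20. 1241.] [729. 121.] 77.0
side black [ 113  214   77  160 3618] [ 65. 158.] [455. 161.] 61.6
side black [ 373  303  152  114 7360] [ 508. -341.] [138. 298.] 89.2
scene bed [ 0.629 -0.169  0.127]
scene bed [0.643 0.174 0.127]
side bed [0.625 0.141 0.127]
side bed [ 0.612 -0.188  0.127]
```

View pics/crop1.png

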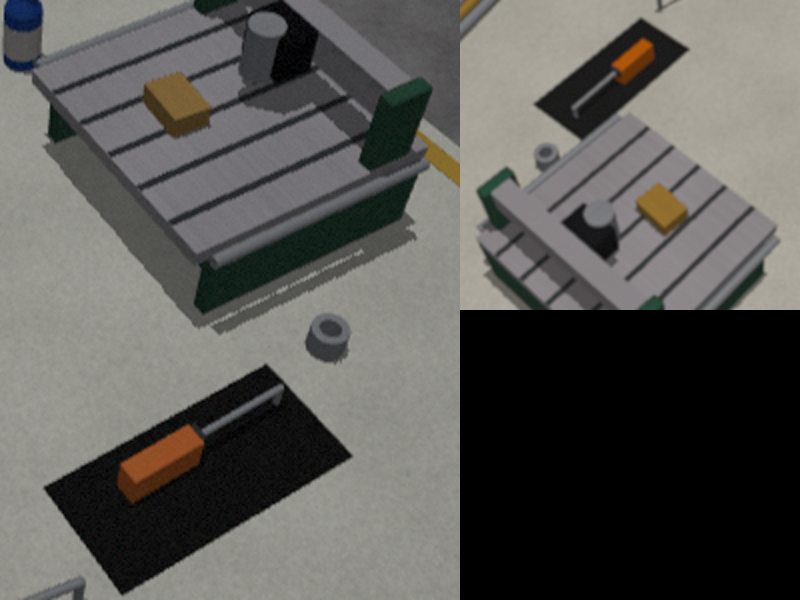

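The crop confirms it: the mat hook is the smaller orange one (silhouette 106 mm against 138 mm). Its finger points to the machine. In the crop's left panel the handle top corners are near (120,463), (190,425), (203,440) and (132,475).

Run:
```python
from h import *
C={n:ctrl.get_calibration(n) for n in('scene','side')}
q=lambda n,u,v,z:print(n,(u,v),onz(C[n],u,v,z).round(3))
sd=lambda x,y:(x/2+350,y/2+120)
sc=lambda x,y:((x-460)/1.478+120,y/1.476+170)
print('handle top');[q('side',*sd(*p),.047) for p in[(120,463),(190,425),(203,440),(132,475)]]
[q('scene',*sc(*p),.047) for p in[(612,68),(622,78),(653,52),(642,41)]]
print('tip rod top');q('side',*sd(280,388),.041);q('scene',*sc(574,106),.041)
print('bed front corners');[q('side',*sd(*p),.127) for p in[(195,255),(35,70)]];[q('scene',*sc(*p),.127) for p in[(626,115),(776,228)]]
print('back bed right corner');q('side',*sd(428,155),.127)
print('wall bottom front'); q('side',*sd(197,308),0); q('side',*sd(405,208),0)
print('work');q('side',*sd(185,105),.157);print('bush');q('side',*sd(329,330),.035)
```

```text
handle top
side (410.0, 351.5) [ 0.426 -0.308  0.047]
side (445.0, 332.5) [ 0.514 -0.31   0.047]
side (451.5, 340.0) [ 0.514 -0.332  0.047]
side (416.0, 357.5) [ 0.428 -0.325  0.047]
scene (222.84167794316645, 216.07046070460706) [ 0.521 -0.322  0.047]
scene (229.60757780784843, 222.84552845528455) [ 0.527 -0.289  0.047]
scene (250.58186738836267, 205.23035230352303) [ 0.441 -0.288  0.047]
scene (243.13937753721245, 197.77777777777777) [ 0.434 -0.325  0.047]
tip rod top
side (490.0, 314.0) [ 0.627 -0.323  0.041]
scene (197.13125845737483, 241.81571815718158) [ 0.629 -0.316  0.041]
bed front corners
side (447.5, 247.5) [ 0.612 -0.18   0.127]
side (367.5, 155.0) [0.634 0.157 0.127]
scene (232.31393775372123, 247.91327913279133) [ 0.624 -0.173  0.127]
scene (333.80243572395125, 324.4715447154472) [0.637 0.167 0.127]
back bed right corner
side (564.0, 197.5) [ 0.932 -0.205  0.127]
wall bottom front
side (448.5, 274.0) [ 0.645 -0.17   0.   ]
side (552.5, 224.0) [ 0.962 -0.185  0.   ]
work
side (442.5, 172.5) [ 0.726 -0.014  0.157]
bush
side (514.5, 285.0) [ 0.728 -0.291  0.035]
```

{"op": "carry_out", "data": {"steps": "1 0 0 0 -0.11;1 0 0 0 -0.11;1 0 0 0 -0.11;1 -0.03 -0.023 0 0;1 -0.03 -0.023 0 0;1 -0.03 -0.023 0 0;1 -0.03 -0.023 0 0;1 -0.03 -0.023 0 0;1 -0.03 -0.023 0 0;1 -0.03 -0.023 0 0;1 -0.03 -0.023 0 0;1 -0.03 -0.023 0 0", "force": 40}}

```text
clock: 1.1
tool_pos: [0.49, 0.3963, 0.2221]
ee_rot: [-0.0, 0.01, 1.0, -0.0]
force: [0.5, 0.6, 0.0]
grip_width: 1.001
grip_force: 0.0
```

{"op": "carry_out", "data": {"steps": "1 0 -0.04 0 0;1 0 -0.04 0 0;1 0 -0.04 0 0;1 0 -0.04 0 0;1 0 -0.04 0 0;1 0 -0.04 0 0;1 0 -0.04 0 0;1 0 -0.04 0 0;1 0 -0.04 0 0;1 0 -0.04 0 0;1 0 -0.04 0 0;1 0 -0.04 0 0"}}

```text
clock: 2.1
tool_pos: [0.4783, -0.0839, 0.2224]
ee_rot: [-0.0, 0.01, 1.0, 0.0]
force: [0.8, 0.8, -0.5]
grip_width: 0.998
grip_force: 0.0
```

{"op": "carry_out", "data": {"steps": "1 0 -0.04 0 0;1 0 -0.04 0 0;1 0 -0.04 0 0;1 0 -0.04 0.005 0;1 0 -0.04 0.01 0;1 0 -0.032 0.01 0;1 0 0 0 0;1 0 0 0 0"}}

```text
clock: 2.77
tool_pos: [0.4727, -0.3157, 0.1963]
ee_rot: [-0.001, 0.013, 1.0, 0.0]
force: [-0.1, 0.3, -0.2]
grip_width: 1.001
grip_force: 0.0
```

Run:
```python
from h import *
s=ctrl.state(); im,c=grab('wrist','w1.png'); s2=ctrl.state()
print(s['tool_pos'],s['ee_rot'].round(4),s['qpos'].round(2),s2['force'])
hsv=cv2.cvtColor(im,cv2.COLOR_RGB2HSV)
m=((hsv[...,0]>4)&(hsv[...,0]<15)&(hsv[...,1]>190)&(hsv[...,2]>90)).astype(np.uint8)
ct=max(cv2.findContours(m,0,2)[0],key=cv2.contourArea)
P=np.array([onz(c,u,v,.047) for u,v in ct[:,0]])[:,:2]
print(cv2.minAreaRect(P.astype(np.float32)*1000), cv2.boundingRect(ct), c['cam_to_world'][:3,3])
```

```text
[ 0.47267911 -0.31573808  0.19627268] [-1.100e-03  1.260e-02  9.999e-01  3.000e-04] [ 0.54  0.54  0.    1.78 -0.    0.82  2.09] [0.61273832 0.72483469 0.26835534]
((467.8675842285156, -320.41619873046875), (90.83898162841797, 27.70207977294922), 0.10860492289066315) (285, 172, 38, 114) [ 0.40290113 -0.31470842  0.35800433]
```

View pics/w1.png

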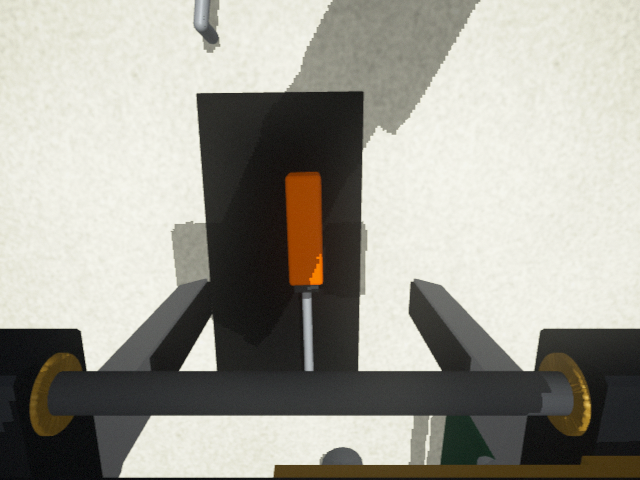

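The wrist view shows the hook handle at columns 285–323, rows 172–286. It measures 91×28 mm, as it should, and is centred at (0.468, −0.320).

{"op": "carry_out", "data": {"steps": "1 0.005 -0.0045 0.03 -0.02;1 0 0 0.035 0;1 0 0 0.035 0;1 0 0 0.03 0;1 0 0 0.02 0;1 0 0 0.015 0;1 0 0 0.006 0;1 0 0 0 0;-1 0 0 0 0;-1 0 0 0 0;-1 0 0 0 0;-1 0 0 0 0", "force": 55}}

```text
clock: 3.82
tool_pos: [0.4698, -0.3187, 0.0276]
ee_rot: [0.001, 0.0, 1.0, -0.0]
force: [0.2, -0.3, -0.2]
grip_width: 0.753
grip_force: 0.0
```

{"op": "carry_out", "data": {"steps": "-1 0 0 0 0;-1 0 0 0 0;-1 0 0 0 0;-1 0 0 0 0;-1 0 0 0 0"}}

```text
clock: 4.23
tool_pos: [0.469, -0.3184, 0.0264]
ee_rot: [-0.0, 0.0, 1.0, 0.0]
force: [-0.4, -0.1, -0.6]
grip_width: 0.398
grip_force: 0.0
```

{"op": "carry_out", "data": {"steps": "-1 0 0 0 0;-1 0 0 0 0;-1 0 0 0 0;-1 0 0 0 0;-1 0 0 0 0"}}

```text
clock: 4.65
tool_pos: [0.469, -0.3185, 0.0264]
ee_rot: [-0.0, 0.0, 1.0, -0.0]
force: [-0.2, -1.0, 0.6]
grip_width: 0.297
grip_force: 55.0
```

{"op": "carry_out", "data": {"steps": "-1 0 0 -0.006 0;-1 0 0 -0.01 0;-1 0.004 0 -0.01 0;-1 0.01 0.01 0 0.02;-1 0.012 0.02 0 0.032;-1 0.01 0.03 0 0;-1 0 0.03 0 0;-1 0 0.03 0 0;-1 0 0.03 0 0;-1 0 0.03 0 0;-1 0 0.03 0 0;-1 0 0 0 0", "force": 60}}

```text
clock: 5.65
tool_pos: [0.4433, -0.1008, 0.0533]
ee_rot: [-0.0, 0.022, 1.0, 0.002]
force: [-0.1, 0.9, -1.6]
grip_width: 0.296
grip_force: 60.0
```

Run:
```python
from h import *
s=ctrl.state(); print(s['tool_pos'],s['ee_rot'].round(4),s['force'].round(2),s['ft_torque'].round(2))
a,c=grab('side','side2.png'); b,c2=grab('scene','scene2.png')
for p in[(217,268),(248,235),(270,210)]: print('blue',onz(c,*p,.03).round(3))
t=s['tool_pos']+[.16*.9986,-.16*.0523,0]; t[2]=s['tool_pos'][2]-.0194
for z in(0,.034): print('exp tip',t+[0,0,z],proj(c,t+[0,0,z]).round(),proj(c2,t+[0,0,z]).round())
u,v=proj(c,t).astype(int); A=cv2.resize(a[v-75:v+75,u-65:u+65],None,fx=4,fy=4,interpolation=2)
u2,v2=proj(c2,t).astype(int); B=cv2.resize(b[v2-75:v2+75,u2-35:u2+35],None,fx=4,fy=4,interpolation=2)
print(u-65,v-75,u2-35,v2-75)
cv2.imwrite('pics/crop2.png',np.hstack([A,B])[:,:,::-1])
```

```text
[ 0.44328795 -0.10079251  0.05334074] [-1.000e-04  2.170e-02  9.998e-01  2.100e-03] [-0.09  0.92 -1.56] [0.02 0.01 0.01]
blue [0.191 0.111 0.03 ]
blue [0.297 0.163 0.03 ]
blue [0.381 0.207 0.03 ]
exp tip [ 0.60306395 -0.10916051  0.03394074] [420. 255.] [259. 276.]
exp tip [ 0.60306395 -0.10916051  0.06794074] [421. 246.] [258. 269.]
354 180 224 200
```

View pics/crop2.png

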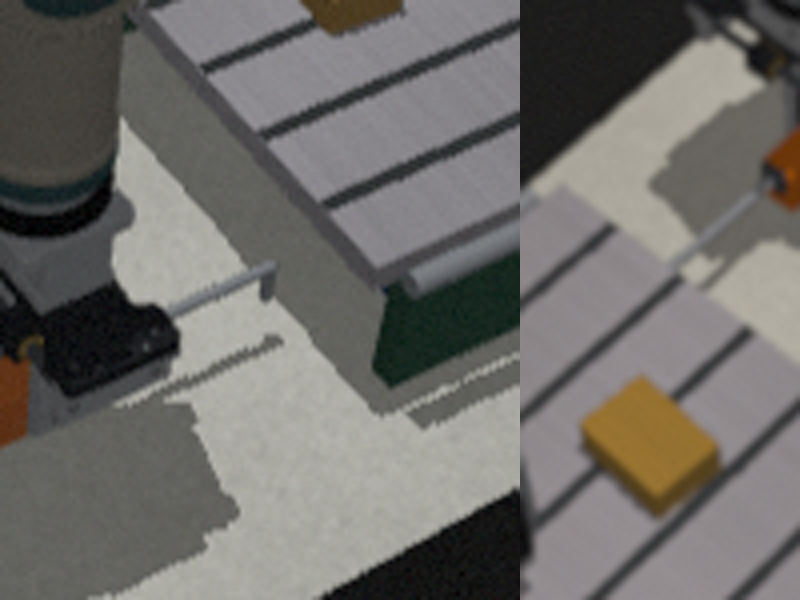

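Side crop: the finger's tip is at (420,255), which is where I predicted it. I'll now go to the probing line at machine y ≈ −88 mm and move in.

{"op": "carry_out", "data": {"steps": "-1 0 0.008 0 0;-1 0 0.007 0 0;-1 -0.005 0 0 0;-1 -0.01 0 0 0;-1 -0.01 0 0 0;-1 -0.01 0 0 0;-1 -0.01 0 0 0;-1 -0.01 0 0 0;-1 -0.006 0 0 0;-1 -0.003 0 0 0;-1 0 0 0 0;-1 0 0 0 0"}}

```text
clock: 6.75
tool_pos: [0.5071, -0.0964, 0.0523]
ee_rot: [-0.001, 0.027, 1.0, 0.0]
force: [0.2, 0.4, -2.7]
grip_width: 0.298
grip_force: 60.0
```

{"op": "carry_out", "data": {"steps": "-1 -0.002 0 0 0;-1 -0.002 0 0 0;-1 -0.002 0 0 0;-1 0 0 0 0"}}

```text
clock: 7.08
tool_pos: [0.5142, -0.0966, 0.0525]
ee_rot: [0.0, 0.026, 1.0, -0.0]
force: [0.9, -0.6, -2.0]
grip_width: 0.298
grip_force: 60.0
```

{"op": "carry_out", "data": {"steps": "-1 -0.002 0 0 0;-1 -0.002 0 0 0;-1 -0.002 0 0 0;-1 0 0 0 0"}}

```text
clock: 7.42
tool_pos: [0.5186, -0.0968, 0.0522]
ee_rot: [-0.001, 0.026, 1.0, 0.0]
force: [-3.4, 1.3, -1.5]
grip_width: 0.291
grip_force: 60.0
```

{"op": "carry_out", "data": {"steps": "-1 -0.002 0 0 0;-1 -0.002 0 0 0;-1 0 0 0 0"}}

```text
clock: 7.67
tool_pos: [0.5223, -0.0969, 0.0522]
ee_rot: [-0.001, 0.026, 1.0, 0.0]
force: [-3.6, 0.3, -1.1]
grip_width: 0.299
grip_force: 60.0
```

{"op": "carry_out", "data": {"steps": "-1 0.003 0 0 0;-1 0.002 0 0 0;-1 0 0.005 0 0;-1 0 0.004 0 0;-1 0 0 0 0"}}

```text
clock: 8.08
tool_pos: [0.5199, -0.0863, 0.0526]
ee_rot: [0.001, 0.026, 1.0, 0.0]
force: [0.6, 0.5, -2.1]
grip_width: 0.292
grip_force: 60.0
```

{"op": "carry_out", "data": {"steps": "-1 0.0025 0.002 0 0;-1 0 0.002 0 0;-1 0 0.002 0 0;-1 0 0.002 0 0;-1 0 0 0 0"}}

```text
clock: 8.5
tool_pos: [0.5172, -0.0791, 0.0525]
ee_rot: [0.0, 0.026, 1.0, 0.0]
force: [0.2, -0.8, -1.7]
grip_width: 0.298
grip_force: 60.0
```

{"op": "carry_out", "data": {"steps": "-1 0 0.002 0 0;-1 0 0.002 0 0;-1 0 0.002 0 0;-1 0 0.002 0 0;-1 0 0 0 0"}}

```text
clock: 8.92
tool_pos: [0.5175, -0.0711, 0.0524]
ee_rot: [-0.0, 0.026, 1.0, 0.0]
force: [-0.5, -0.6, -2.7]
grip_width: 0.294
grip_force: 60.0
```

{"op": "carry_out", "data": {"steps": "-1 0 0.002 0 0;-1 0 0.002 0 0;-1 0 0.002 0 0;-1 0 0.002 0 0;-1 0 0 0 0"}}

```text
clock: 9.33
tool_pos: [0.518, -0.0631, 0.0525]
ee_rot: [-0.0, 0.026, 1.0, 0.0]
force: [-0.7, 0.8, -2.2]
grip_width: 0.294
grip_force: 60.0
```

{"op": "carry_out", "data": {"steps": "-1 0 0.002 0 0;-1 0 0.002 0 0;-1 0 0.002 0 0;-1 0 0.002 0 0;-1 0 0 0 0"}}

```text
clock: 9.75
tool_pos: [0.5184, -0.0551, 0.0524]
ee_rot: [-0.0, 0.026, 1.0, 0.0]
force: [0.1, 0.3, -2.0]
grip_width: 0.293
grip_force: 60.0
```

{"op": "carry_out", "data": {"steps": "-1 0 0.002 0 0;-1 0 0.002 0 0;-1 0 0.002 0 0;-1 0 0.002 0 0;-1 0 0 0 0"}}

```text
clock: 10.17
tool_pos: [0.5188, -0.0471, 0.0524]
ee_rot: [-0.0, 0.026, 1.0, 0.0]
force: [0.9, 0.2, -1.8]
grip_width: 0.298
grip_force: 60.0
```

{"op": "carry_out", "data": {"steps": "-1 0 0.002 0 0;-1 0 0.002 0 0;-1 0 0.002 0 0;-1 0 0.002 0 0;-1 0 0 0 0"}}

```text
clock: 10.58
tool_pos: [0.5193, -0.0391, 0.0524]
ee_rot: [-0.0, 0.026, 1.0, 0.0]
force: [0.3, -0.1, -2.6]
grip_width: 0.29
grip_force: 60.0
```

{"op": "carry_out", "data": {"steps": "-1 0 0.002 0 0;-1 0 0.002 0 0;-1 0 0.002 0 0;-1 0 0.002 0 0;-1 0 0 0 0"}}

```text
clock: 11.0
tool_pos: [0.5197, -0.0311, 0.0524]
ee_rot: [-0.0, 0.026, 1.0, 0.0]
force: [-0.4, 0.4, -2.3]
grip_width: 0.292
grip_force: 60.0
```

{"op": "carry_out", "data": {"steps": "-1 0 0.002 0 0;-1 0 0.002 0 0;-1 0 0.002 0 0;-1 0 0.002 0 0;-1 0 0 0 0"}}

```text
clock: 11.42
tool_pos: [0.5201, -0.0231, 0.0524]
ee_rot: [-0.0, 0.026, 1.0, 0.0]
force: [-0.7, 0.9, -2.7]
grip_width: 0.295
grip_force: 60.0
```

{"op": "carry_out", "data": {"steps": "-1 0 0.002 0 0;-1 0 0.002 0 0;-1 0 0.002 0 0;-1 0 0.002 0 0;-1 0 0 0 0"}}

```text
clock: 11.83
tool_pos: [0.5205, -0.0151, 0.0524]
ee_rot: [-0.0, 0.026, 1.0, 0.0]
force: [0.4, 0.8, -2.0]
grip_width: 0.292
grip_force: 60.0
```

{"op": "carry_out", "data": {"steps": "-1 0 0.002 0 0;-1 0 0.002 0 0;-1 0 0.002 0 0;-1 0 0.002 0 0;-1 0 0 0 0"}}

```text
clock: 12.25
tool_pos: [0.5209, -0.0071, 0.0524]
ee_rot: [-0.0, 0.026, 1.0, 0.0]
force: [-0.2, 0.2, -2.0]
grip_width: 0.291
grip_force: 60.0
```

{"op": "carry_out", "data": {"steps": "-1 0 0.002 0 0;-1 0 0.002 0 0;-1 0 0.002 0 0;-1 0 0.002 0 0;-1 0 0 0 0"}}

```text
clock: 12.67
tool_pos: [0.5213, 0.0009, 0.0524]
ee_rot: [-0.0, 0.026, 1.0, 0.0]
force: [-0.1, -0.3, -2.0]
grip_width: 0.294
grip_force: 60.0
```

{"op": "carry_out", "data": {"steps": "-1 0 0.002 0 0;-1 0 0.002 0 0;-1 0 0.002 0 0;-1 0 0.002 0 0;-1 0 0 0 0"}}

```text
clock: 13.08
tool_pos: [0.5218, 0.0089, 0.0524]
ee_rot: [-0.0, 0.026, 1.0, 0.0]
force: [-0.1, -0.4, -1.6]
grip_width: 0.293
grip_force: 60.0
```

{"op": "carry_out", "data": {"steps": "-1 0 0.002 0 0;-1 0 0.002 0 0;-1 0 0.002 0 0;-1 0 0.002 0 0;-1 0 0 0 0"}}

```text
clock: 13.5
tool_pos: [0.5222, 0.0168, 0.0524]
ee_rot: [-0.0, 0.026, 1.0, 0.0]
force: [0.2, 0.2, -2.6]
grip_width: 0.29
grip_force: 60.0
```

{"op": "carry_out", "data": {"steps": "-1 0 0.002 0 0;-1 0 0.002 0 0;-1 0 0.002 0 0;-1 0 0.002 0 0;-1 0 0 0 0"}}

```text
clock: 13.92
tool_pos: [0.5226, 0.0248, 0.0524]
ee_rot: [-0.0, 0.026, 1.0, 0.0]
force: [1.3, 0.0, -2.0]
grip_width: 0.297
grip_force: 60.0
```

{"op": "carry_out", "data": {"steps": "-1 0 0.002 0 0;-1 0 0.002 0 0;-1 0 0.002 0 0;-1 0 0.002 0 0;-1 0 0 0 0"}}

```text
clock: 14.33
tool_pos: [0.523, 0.0315, 0.0524]
ee_rot: [-0.0, 0.027, 1.0, -0.0]
force: [-0.5, -3.1, -1.2]
grip_width: 0.294
grip_force: 60.0
```

Contact: F_y ≈ −3 N at TCP y = 0.0315, so the eye's middle lies about 20 mm further left. I'll back off, rise over the bar and shift across.

{"op": "carry_out", "data": {"steps": "-1 0 -0.003 0 0;-1 0 0 -0.005 0;-1 0 0 -0.006 0;-1 0 0 -0.007 0;-1 0 0 -0.007 0;-1 0 0 0 0;-1 0 0.006 0 0;-1 0 0.007 0 0;-1 0 0.0067 0 0;-1 0 0.002 0 0;-1 0 0 0 0"}}

```text
clock: 15.25
tool_pos: [0.5238, 0.0523, 0.0771]
ee_rot: [-0.0, 0.025, 1.0, 0.0]
force: [1.4, -0.2, -2.5]
grip_width: 0.294
grip_force: 60.0
```

{"op": "carry_out", "data": {"steps": "-1 0 0 0.004 0;-1 0 0 0.004 0;-1 0 0 0.003 0;-1 0 0 0.002 0;-1 0 0 0 0"}}

```text
clock: 15.67
tool_pos: [0.5235, 0.0504, 0.0638]
ee_rot: [-0.001, 0.027, 1.0, -0.0]
force: [-0.3, -0.3, -1.0]
grip_width: 0.291
grip_force: 60.0
```

{"op": "carry_out", "data": {"steps": "-1 0 0 0.003 0;-1 0 0 0.003 0;-1 0 0 0 0"}}

```text
clock: 15.92
tool_pos: [0.5236, 0.0507, 0.0579]
ee_rot: [-0.0, 0.026, 1.0, -0.0]
force: [0.4, -0.6, -3.3]
grip_width: 0.292
grip_force: 60.0
```

{"op": "carry_out", "data": {"steps": "-1 0 0 0.003 0;-1 0 0 0.002 0;-1 0.002 0 0 0;-1 0.002 0 0 0;-1 0.002 0 0 0;-1 0.002 0 0 0;-1 0 0 0 0"}}

```text
clock: 16.5
tool_pos: [0.5179, 0.0512, 0.054]
ee_rot: [0.002, 0.026, 1.0, 0.0]
force: [4.9, -0.5, -3.3]
grip_width: 0.296
grip_force: 60.0
```

The hook has caught the eye (pull of about 5 N). I'll draw gently.

{"op": "carry_out", "data": {"steps": "-1 0.002 0 0 0;-1 0.002 0 0 0;-1 0.002 0 0 0;-1 0.002 0 0 0;-1 0.002 0 0 0;-1 0.002 0 0 0;-1 0.002 0 0 0;-1 0.002 0 0 0"}}

```text
clock: 17.17
tool_pos: [0.5023, 0.052, 0.054]
ee_rot: [0.002, 0.027, 1.0, 0.0]
force: [5.3, -0.7, -4.3]
grip_width: 0.294
grip_force: 60.0
```

{"op": "carry_out", "data": {"steps": "-1 0.003 0 0 0;-1 0.003 0 0 0;-1 0.003 0 0 0;-1 0.003 0 0 0;-1 0.003 0 0 0;-1 0.003 0 0 0;-1 0.003 0 0 0;-1 0.003 0 0 0;-1 0.003 0 0 0;-1 0.003 0 0 0;-1 0.003 0 0 0;-1 0.003 0 0 0"}}

```text
clock: 18.17
tool_pos: [0.4665, 0.0539, 0.054]
ee_rot: [0.002, 0.027, 1.0, 0.0]
force: [5.0, -1.0, -4.3]
grip_width: 0.296
grip_force: 60.0
```

{"op": "carry_out", "data": {"steps": "-1 0.003 0 0 0;-1 0.003 0 0 0;-1 0.003 0 0 0;-1 0.003 0 0 0;-1 0.003 0 0 0;-1 0.003 0 0 0;-1 0.003 0 0 0;-1 0.003 0 0 0"}}

```text
clock: 18.83
tool_pos: [0.4427, 0.0551, 0.054]
ee_rot: [0.003, 0.027, 1.0, 0.0]
force: [5.3, -0.5, -3.8]
grip_width: 0.294
grip_force: 60.0
```

{"op": "carry_out", "data": {"steps": "-1 0.002 0 0 0;-1 0.002 0 0 0;-1 0.002 0 0 0;-1 0.002 0 0 0;-1 0.002 0 0 0;-1 0.002 0 0 0"}}

```text
clock: 19.33
tool_pos: [0.4307, 0.0557, 0.054]
ee_rot: [0.002, 0.027, 1.0, 0.0]
force: [5.7, -1.0, -4.6]
grip_width: 0.293
grip_force: 60.0
```

{"op": "carry_out", "data": {"steps": "-1 0.002 0 0 0;-1 0.002 0 0 0;-1 0 0 0 0"}}

```text
clock: 19.58
tool_pos: [0.426, 0.056, 0.0539]
ee_rot: [0.002, 0.027, 1.0, 0.0]
force: [4.5, -0.4, -2.8]
grip_width: 0.293
grip_force: 60.0
```

{"op": "carry_out", "data": {"steps": "-1 0.002 0 0 0;-1 0.002 0 0 0;-1 0.001 0 0 0;-1 0 0 0 0"}}

```text
clock: 19.92
tool_pos: [0.4207, 0.0563, 0.0538]
ee_rot: [0.002, 0.027, 1.0, 0.0]
force: [5.2, -1.0, -1.9]
grip_width: 0.293
grip_force: 60.0
```

{"op": "carry_out", "data": {"steps": "-1 0.002 0 0 0;-1 0.002 0 0 0;-1 0.001 0 0 0;-1 0 0 0 0"}}

```text
clock: 20.25
tool_pos: [0.4191, 0.0565, 0.054]
ee_rot: [0.004, 0.027, 1.0, -0.0]
force: [13.0, -1.5, -7.6]
grip_width: 0.291
grip_force: 60.0
```

At the stop (13 N). Now I'll relieve the hook, lift it out and check.

{"op": "carry_out", "data": {"steps": "-1 -0.003 0 0 0;-1 -0.003 0 0 0;-1 -0.002 0 0 0;-1 -0.002 0 0 0;-1 0 0 0 0"}}

```text
clock: 20.67
tool_pos: [0.4229, 0.0562, 0.0532]
ee_rot: [-0.001, 0.026, 1.0, 0.0]
force: [0.2, -0.9, -2.3]
grip_width: 0.295
grip_force: 60.0
```

{"op": "carry_out", "data": {"steps": "-1 0 0 -0.003 0;-1 0 0 -0.004 0;-1 0 0 -0.004 0;-1 0 0 -0.005 0;-1 0 0 -0.005 0;-1 0 0 -0.008 0;-1 0 0 -0.008 0;-1 0 0 0 0"}}

```text
clock: 21.33
tool_pos: [0.425, 0.0562, 0.092]
ee_rot: [0.001, 0.026, 1.0, 0.0]
force: [0.3, 0.1, -2.1]
grip_width: 0.293
grip_force: 60.0
```

Run:
```python
from h import *
s=ctrl.state(); print(s['tool_pos'],s['force'].round(1))
a,c=grab('side','side3.png'); cv2.imwrite('pics/side3c.png',cv2.resize(a[100:330,250:560],None,fx=2.5,fy=2.5)[:,:,::-1])
```

```text
[0.42500087 0.05619817 0.092004  ] [ 0.3  0.1 -2.1]
```

View pics/side3c.png

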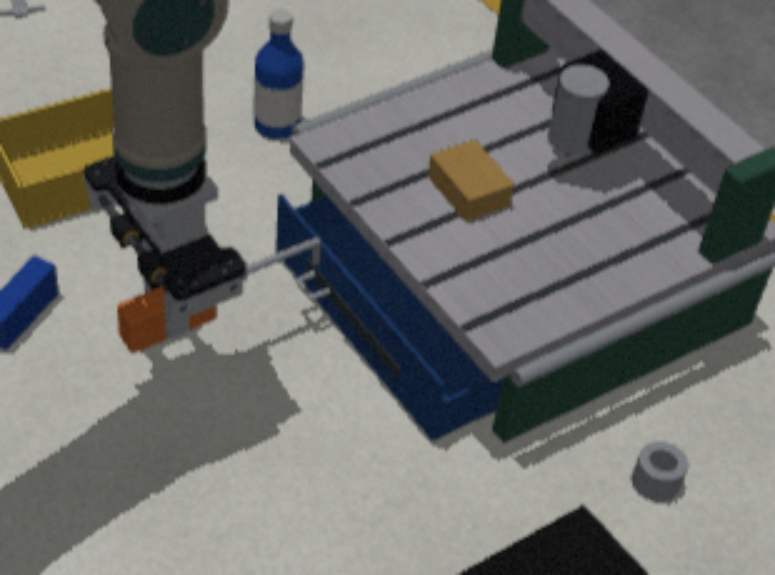

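The side crop shows the blue tray fully out, with the hook finger free above the eye at crop (318,245). Bin, oil, workpiece and bushing are undisturbed. Next I'll take the hook back to the mat.

{"op": "carry_out", "data": {"steps": "-1 0 0 -0.012 0;-1 0 0 -0.012 0;-1 -0.0015 -0.02 0 0;-1 -0.0015 -0.03 0 0;-1 -0.0015 -0.034 0 0;-1 -0.0015 -0.034 0 0;-1 -0.0015 -0.034 0 0;-1 -0.0015 -0.034 0 0;-1 -0.0015 -0.034 0 0;-1 -0.0015 -0.034 0 0;-1 -0.0015 -0.034 0 0;-1 -0.0015 -0.034 0 0"}}

```text
clock: 22.38
tool_pos: [0.4215, -0.2678, 0.1142]
ee_rot: [-0.0, 0.027, 1.0, 0.0]
force: [0.9, 0.3, -2.5]
grip_width: 0.294
grip_force: 60.0
```

{"op": "carry_out", "data": {"steps": "-1 -0.01 -0.03 0 -0.026;-1 -0.013 -0.015 0 -0.026;-1 -0.012 0 0.01 0;-1 -0.005 0 0.015 0;-1 0 0 0.015 0;-1 0 0 0.01 0;-1 0 0 0 0"}}

```text
clock: 22.97
tool_pos: [0.4583, -0.3109, 0.0622]
ee_rot: [-0.002, 0.0, 1.0, 0.001]
force: [-0.7, -0.4, -1.9]
grip_width: 0.294
grip_force: 60.0
```

{"op": "carry_out", "data": {"steps": "-1 -0.005 -0.004 0.012 0;-1 0 0 0.012 0;-1 0 0 0.006 0;-1 0 0 0.002 0;-1 0 0 0.002 0;-1 0 0 0.001 0;-1 0 0 0 0;-1 0 0 0 0"}}

```text
clock: 23.63
tool_pos: [0.4653, -0.3162, 0.0299]
ee_rot: [0.0, 0.0, 1.0, -0.0]
force: [0.7, 0.4, -2.2]
grip_width: 0.296
grip_force: 60.0
```

{"op": "carry_out", "data": {"steps": "-1 0 0 0.001 0;-1 0 0 0.001 0;-1 0 0 0.001 0;-1 0 0 0 0"}}

```text
clock: 23.97
tool_pos: [0.4652, -0.3161, 0.0264]
ee_rot: [0.0, 0.0, 1.0, -0.0]
force: [0.3, -0.2, -2.5]
grip_width: 0.293
grip_force: 60.0
```

{"op": "carry_out", "data": {"steps": "-1 0 0 0.001 0;-1 0 0 0.001 0;-1 0 0 0 0;-1 0 0 0 0"}}

```text
clock: 24.3
tool_pos: [0.4652, -0.3161, 0.0264]
ee_rot: [0.0, 0.0, 1.0, 0.0]
force: [-2.5, 2.0, 14.7]
grip_width: 0.295
grip_force: 60.0
```

Touching the mat. I'll ease off and open.

{"op": "carry_out", "data": {"steps": "-1 0 0 -0.0015 0;0.2 0 0 0 0;0.2 0 0 0 0;0.2 0 0 0 0;0.2 0 0 0 0;0.2 0 0 0 0;0.2 0 0 0 0;0.2 0 0 0 0;0.2 0 0 0 0"}}

```text
clock: 25.05
tool_pos: [0.4651, -0.3161, 0.0259]
ee_rot: [-0.0, 0.0, 1.0, 0.0]
force: [0.4, 0.2, 0.0]
grip_width: 0.6
grip_force: 0.0
```

{"op": "carry_out", "data": {"steps": "0.2 0 0 -0.01 0;0.2 0 0 -0.02 0;0.2 0 0 -0.03 0;0.2 0 0 -0.035 0;0.2 0 0 -0.035 0;0.2 0 0 -0.03 0;0.2 0.02 0 -0.02 0;0.2 0.03 0 0 0;0.2 0 0 0 0;0.2 0 0 0 0;0.2 0 0 0 0"}}

```text
clock: 25.97
tool_pos: [0.4156, -0.316, 0.2065]
ee_rot: [0.001, 0.0, 1.0, -0.0]
force: [0.9, -0.4, 0.4]
grip_width: 0.602
grip_force: 0.0
```

Run:
```python
from h import *
print(ctrl.state()['force'].round(1))
a,c=grab('side','side4.png'); cv2.imwrite('pics/side4c.png',cv2.resize(a[100:430,330:580],None,fx=1.8,fy=1.8)[:,:,::-1])
```

```text
[ 0.9 -0.4  0.4]
```

View pics/side4c.png

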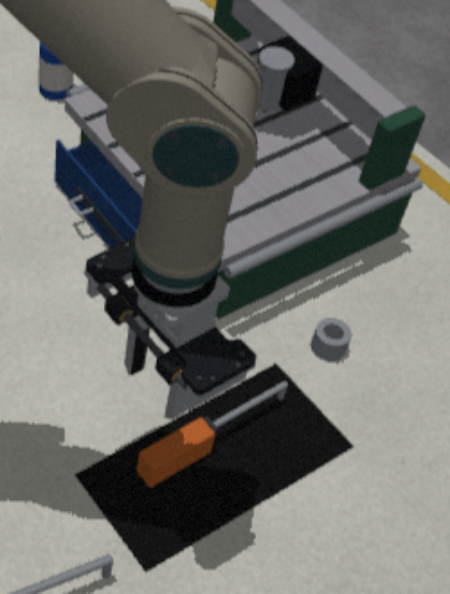

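The hook stands on the mat, released, at crop (175,450). The tray is out and the gripper is clear of everything.

```bash
python3 -c "
from rig import ctrl
print(ctrl.job_done())"
```

```text
the job is handed in; nothing more can be done
None
```

The tray was drawn out to its stop and the hook laid back on its mat and released; the job was handed in at about 26 s, and no verdict came back.

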